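Touch off a knife-jig stop and set it 15 mm clear, play taken up

TASK

On the knife-making jig, slide the blue stop forward until it has gently pushed the steel master bar fully home against the pad of the green fence and bears lightly but firmly on it (about 10 N, never more than 20 N). Then draw the stop all the way back to its home end and bring it up from there to leave a 15 mm gap between stop and bar, finishing on the forward move so that the play in its orange grip stays taken up forwards. Let go of the grip, and do not disturb the brass tin and the hammer beside it.

Things in the scene. Friction and masses are not known exactly. Their poses are not given: they have to be found in the camera images.
- jig: The jig: a dark steel plate 130 x 410 x 18 mm fixed to the bench. Origin on the bench surface under the plate, z up; its y axis points along the slide, from the stop towards the green fence. The bar lies on an aluminium bed (top 28 mm over the bench) between two low guides 36 mm apart, tops 40 mm over the bench. Everything on the jig except the fence and the grip lies lower than 54 mm.
- fence: Green fence block 80 x 24 x 40 mm (top 58 mm over the bench) fixed across the jig. Origin at the middle of the lower edge of its face towards the stop, 18 mm over the bench; y axis as the jig's. A dark steel pad on a screw stands out of that face towards the stop by 2 to 18 mm, set differently each time and not measured; it does not yield. The bar is home when its far end is pressed on this pad.
- rail: Flat steel rail 60 x 190 x 8 mm with a ticked scale, bolted on the jig plate on the same centre line, at a place along it that differs a little each time; it carries the stop. Origin at the centre of its underside, 18 mm over the bench; y axis towards the fence, the forward direction of the stop.
- stop (a joint): Travel of the blue stop (block 56 x 60 mm, top 52 mm over the bench, with a steel nose 24 mm wide in front) along the rail, in m: 0 at its home end (a hard stop, at the end away from the fence), growing towards the fence, at most 0.095. Dry drag about 4 N, to be added to the force on the bar for the force felt at the grip; it stays where it is left.
- grip (a joint): Play between the orange grip and the stop, in m: 0 = grip at the rear end of its slot, 0.008 = at the front end (taken up forwards). The grip slides freely (about 1 N) through these 8 mm before the stop follows, either way, so it pushes the stop forward only at 0.008 and draws it back only at 0.
- grip_mid (a point): Middle of the orange grip, an upright post 20 (across the slide) x 16 (along it) x 50 mm high on the stop; this point is 84 mm over the bench and 25 mm below the post's top. It can be pinched from above or pushed.
- stop_face (a point): Centre of the front face of the stop's steel nose, the face that touches the bar, 36 mm over the bench; y axis forward.
- bar_end (a point): Centre of the end face of the steel master bar (30 x 140 x 16 mm, about 0.45 kg, loose in the bed, with a brass band) that looks at the stop, 36 mm over the bench. Its y axis points along the bar to the fence. The bar starts some 2 to 23 mm short of the pad; it slides at about 2 to 4 N until it is home, and from there the push rises steeply.
- tin: Bystander: brass-coloured tin, 34 mm across, 40 mm high, standing on the jig plate behind the fence; origin at its underside.
- hammer: Bystander: hammer lying on the bench on the robot's side of the jig.
There are look-alikes about, which are no part of the job. Of the things shaped like the part that bears bar_end, the bare steel one is meant.

How it is judged:
By the outcome, as a careful person would: the job done as asked, in the order asked, and still so for the second after the job is handed in, with the robot touching nothing.
It also fails if it takes over 67 s, if anything falls off the work surface, if the arm or the gripper's body presses on something with over 40 N, if the wrist force passes 120 N, or if a joint passes its speed limit or range.

ROBOT

A 7-joint arm with a two-finger parallel gripper is mounted at the origin on the work surface. World frame = base frame: x ahead of the robot, y to its left, z up, the work surface at z = 0. Lengths are in mm, angles in rad, forces in N, time in s.
With the tool pointing down it reaches from about 425 to 825 mm from the base axis. Payload 3.6 kg.
Tool frame: the origin (TCP) lies at the very end of the fingers, on their centre line; the grasp point (between the pads) lies 19 mm behind it; z points along the fingers, y is the line along which they close (so a half turn about z gives the same grasp; the last joint's range is limited). The gripper opens to 93 mm and grips with 3 to 60 N. Pads are 15 mm wide; open, the fingers measure 128 mm over their backs; the gripper's body (75 mm by 188 mm) begins 65 mm behind the grasp point.
Start: joints at [1.087, 0.615, -0.013, 1.423, 0.008, 1.103, -0.04], TCP at [287.291, -583.03, 193.64] pointing down, gripper open.
Joint ranges: [-3.12, 3.12], [-0.3, 2.06], [-1.34, 1.32], [0.26, 2.42], [-1.36, 4.5], [0.01, 1.98], [-2.84, 2.84]. Speed limits (rad/s): [2.79, 2.79, 3.14, 3.14, 3.14, 3.14, 3.14].

INTERFACE

Orientations are given as a 3x3 rotation matrix whose columns are the frame's x, y, z axes.
In Python, from bench import r, eyes, ticket gives the robot as it stands.
- The arm moves only by the tool jog_arm, never from a script. Its argument "deltas" is text: rows parted by semicolons, each of 7 numbers parted by spaces: the shift along the tool's x, y, z in m, then the turn, a rotation vector about the tool's x, y, z in rad, then the opening, from -1 (shut) to 1 (fully open). A call has exactly 8 rows; each row is the pose to reach, as a shift and turn from the pose commanded when the call began, along the tool's axes at that moment; what a row does not reach only later rows make up. A row lasts 1/10 s, in which the tool goes at most 50 mm and 8.59 degrees, less where a joint would pass 70% of its speed; a pose out of reach is approached as far as the arm can. A call with a gripper value outside its range is refused whole. The fingers move at their own pace and stop on an object; the grip force is fixed at half the most. Time passes only in rows, so rows that repeat a pose let the fingers close, or fill a call up. It gives the time, the measured TCP pose, the force, the opening and the grip force at its end, in the units of the state.
- r.read_state(): the state, without advancing time (a new reading comes with each control period).
- eyes.get_image(name): name is "scene" or "top" or "wrist"; returns the picture (420x560x3 uint8, red, green, blue); there is no depth.
- eyes.camera_model(name): a dict with "fx", "fy", "cx", "cy" (pixels), "k1" (the pictures are not rectified: a ray, as slopes to the right and down, at radius r is drawn at 1 + k1 r^2 times it, then the intrinsics apply), "pose" (4x4, takes a point from camera to world coordinates). Camera axes: x right, y down, z forward; pixel columns grow to the right and rows downward; lengths in mm; the calibration is good to about 2 mm. A picture is of the moment at which its call begins: read the wrist's pose just before it. camera_model takes no time and is no camera call; for the wrist camera it gives the pose at the moment of the call.
- ticket.hand_in(): hands the job in; it is judged then, once.
The state is a dict: "time": time; "joint_positions": joint angles; "qvel": joint speeds; "tau": joint torques, N m; "tcp_pos": TCP position; "tool_rot": TCP orientation; "force": force on the tool from outside, world axes, zero at the start; "ft_torque": the same for the moment, N m; "opening": finger opening in mm; "finger_force": force on a finger pad.
Only numpy, scipy, OpenCV 4.12 (cv2) and the standard library are available. Lean on these libraries where they do the work, as an engineer would, in place of code of your own. Each camera call takes 0.05 s, during which the arm holds its last target. There are 200 camera calls.

## Working session

There is one attempt and no reset: what is moved stays moved. The work goes in short steps, Python scripts to look and compute and a tool call to move; the robot and the scene stay as the last step left them, time stands still between calls to the robot, and variables do not carry over. Pictures are saved under pics/ and viewed, at most 10 in all, crops included, and the job is handed in when it is done.

Besides the shell and the picture viewer there is one more tool, called after "Request:" as a command line: name --argument value ..., lists and objects as JSON in quotes. jog_arm: Moves the arm, as the interface text tells. Its arguments: {"type":"object","properties":{"deltas":{"type":"string"}},"required":["deltas"]}

```bash
mkdir -p pics
cat > h.py <<'E'
import numpy as np, cv2
from bench import r, eyes, ticket
def snap(n,f):
    m=eyes.camera_model(n); im=eyes.get_image(n); cv2.imwrite('pics/'+f,im[:,:,::-1]); np.save('pics/'+f+'.npy',m['pose']); return im,m
def K(m): return np.array([[m['fx'],0,m['cx']],[0,m['fy'],m['cy']],[0,0,1.]])
def px2w(m,u,v,z,P=None):
    P=m['pose'] if P is None else P; P=np.array(P)
    d=cv2.undistortPoints(np.array([[[u,v]]],float),K(m),np.array([m['k1'],0,0,0.]))[0,0]
    w=P[:3,:3]@np.array([d[0],d[1],1]); o=P[:3,3]; return o+w*(z-o[2])/w[2]
def w2px(m,p,P=None):
    P=np.array(m['pose'] if P is None else P); c=P[:3,:3].T@(np.array(p,float)-P[:3,3])
    q=c[:2]/c[2]; s=1+m['k1']*(q@q); return m['fx']*q[0]*s+m['cx'],m['fy']*q[1]*s+m['cy']
E
python3 - <<'E'
from h import *
np.set_printoptions(precision=3,suppress=True)
a,_=snap('scene','s1.png');b,m=snap('top','t1.png');print(m)
cv2.imwrite('pics/t1b.png',cv2.resize(b[:,:,::-1],(800,600),interpolation=cv2.INTER_CUBIC))
s=r.read_state();print(s)
E
```

```text
{'fx': 388.1773553302286, 'fy': 388.1773553302286, 'cx': 281.91998615909455, 'cy': 203.03255062821333, 'k1': -0.0050914411972209144, 'pose': array([[ -0.027,  -0.993,   0.118, 470.684],
       [ -0.999,   0.025,  -0.024, 138.866],
       [  0.021,  -0.119,  -0.993, 723.148],
       [  0.   ,   0.   ,   0.   ,   1.   ]])}
{'time': 0.1, 'joint_positions': array([ 1.087,  0.616, -0.013,  1.425,  0.008,  1.103, -0.04 ]), 'qvel': array([-0.002, -0.001, -0.001, -0.004, -0.001,  0.   , -0.001]), 'tau': array([  0.002, -46.004,   0.211, -16.625,  -0.061,   0.017,   0.   ]), 'tcp_pos': array([ 286.961, -582.38 ,  192.614]), 'tool_rot': array([[ 0.897,  0.442, -0.001],
       [ 0.442, -0.897,  0.002],
       [-0.   , -0.002, -1.   ]]), 'force': array([-0.685, -0.116, -0.017]), 'ft_torque': array([-0.033,  0.006, -0.009]), 'finger_force': 0.0, 'opening': 92.85937560624218}
```

View pics/t1b.png

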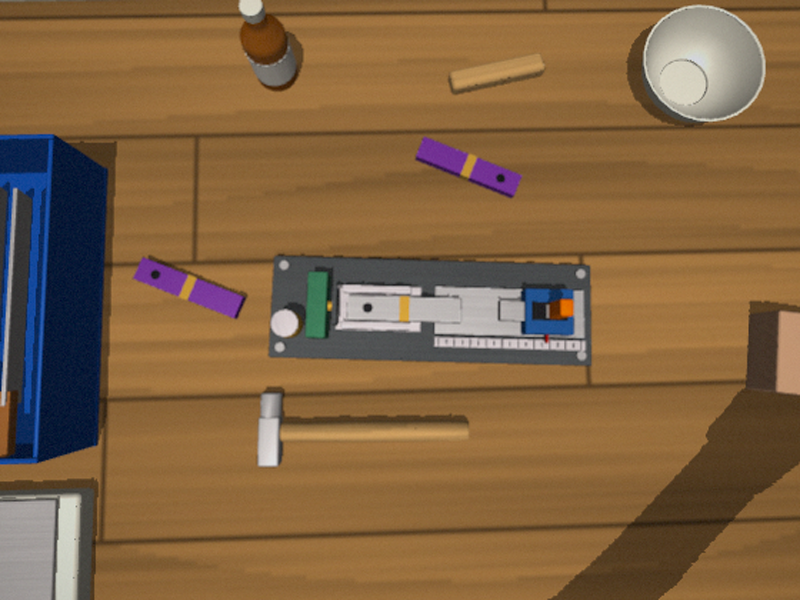

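View pics/s1.png

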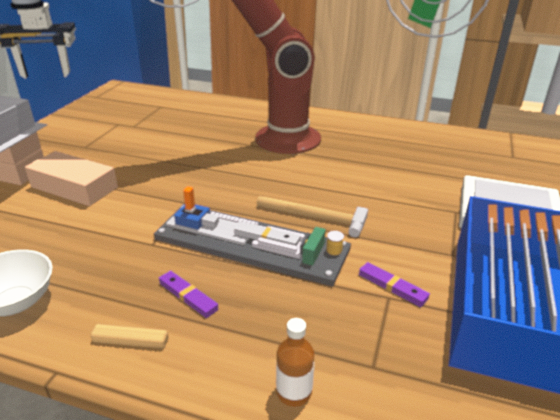

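The bar in the jig, at about (350–462, 308) in the enlarged top view, is bare steel with a brass band. The two purple bars at (468,167) and (188,287) are look-alikes. The orange grip top is at about (567,307), the fence is on the left (+y), and the tin is at (286,322).

Run:
```python
from h import *
np.set_printoptions(precision=1,suppress=True)
m=eyes.camera_model('top')
f=.7
for n,u,v,z in [('TL',277,256,18),('TR',590,267,18),('BR',590,365,18),('BL',270,357,18),('griptop',567,307,109),('barend',462,309,44),('nose',499,309,44),('fencetop R',327,303,58),('pad',332,306,36),('rail hm',584,315,26)]:
    print(n,px2w(m,u*f,v*f,z))
im=cv2.imread('pics/t1.png')[180:260,180:420]
cv2.imwrite('pics/t1c.png',cv2.resize(im,(800,267),interpolation=cv2.INTER_CUBIC))
```

```text
TL [602.7 282.2  18. ]
TR [ 578.7 -121.8   18. ]
BR [ 452.9 -113.3   18. ]
BL [474.  291.1  18. ]
griptop [520.1 -59.2 109. ]
barend [526.2  50.2  44. ]
nose [525.1   4.5  44. ]
fencetop R [536.5 214.3  58. ]
pad [534.7 210.7  36. ]
rail hm [ 516.1 -107.    26. ]
```

View pics/t1c.png

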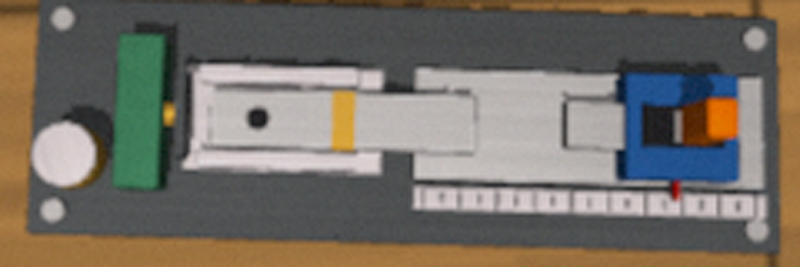

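Request:
jog_arm --deltas "0.036 -0.030 0 0 0 0.06 1; 0.073 -0.060 0 0 0 0.13 1; 0.110 -0.090 0 0 0 0.19 1; 0.146 -0.120 0 0 0 0.26 1; 0.182 -0.150 0 0 0 0.32 1; 0.219 -0.181 0 0 0 0.39 1; 0.255 -0.211 0 0 0 0.45 1; 0.292 -0.241 0 0 0 0.513 1"

```text
time: 0.9
tcp_pos: [442.8, -235.9, 193.5]
tool_rot: [[0.998, -0.058, -0.001], [-0.058, -0.998, 0.0], [-0.001, -0.0, -1.0]]
force: [0.4, -0.1, -0.1]
opening: 92.9
finger_force: 0.0
```

Run:
```python
from h import *
np.set_printoptions(precision=4,suppress=True)
m=eyes.camera_model('top')
c=lambda u,v,z:px2w(m,180+u*.3,180+v*.3,z)
print('grip',c(722,117,109),'bar',c(475,122,44),'nose',c(565,122,42),'fence',c(165,110,58))
s=r.read_state();print(s['time'],s['tcp_pos'],s['tool_rot'])
g=c(722,117,109);g[2]=160
print(s['tool_rot'].T@(g-s['tcp_pos']))
```

```text
grip [519.825  -58.6523 109.    ] bar [525.7346  51.8254  44.    ] nose [524.6718   3.7553  42.    ] fence [534.8803 213.3038  58.    ]
0.9 [ 442.8144 -235.861   193.4525] [[ 0.9983 -0.0579 -0.0006]
 [-0.0579 -0.9983  0.0003]
 [-0.0006 -0.0003 -1.    ]]
[  66.6364 -181.363    33.4618]
```

Request:
jog_arm --deltas "0.017 -0.046 0 0 0 0 1; 0.034 -0.092 0 0 0 0 1; 0.050 -0.138 0.01 0 0 0 1; 0.062 -0.170 0.025 0 0 0 1; 0.067 -0.180 0.033 0 0 0 0.2; 0.067 -0.180 0.033 0 0 0 0.2; 0.067 -0.180 0.033 0 0 0 0.2; 0.067 -0.180 0.033 0 0 0 0.2"

```text
time: 1.7
tcp_pos: [519.1, -64.6, 161.2]
tool_rot: [[0.998, -0.059, 0.0], [-0.059, -0.998, -0.002], [0.001, 0.001, -1.0]]
force: [-0.0, -0.7, -0.4]
opening: 65.6
finger_force: 0.0
```

Run:
```python
from h import *
np.set_printoptions(precision=4,suppress=True)
b,m=snap('wrist','w1.png');print(m)
cv2.imwrite('pics/w1b.png',cv2.resize(b[:,:,::-1],(800,600),interpolation=cv2.INTER_CUBIC))
s=r.read_state();print(s['time'],s['tcp_pos'],s['force'],s['opening'])
```

```text
{'fx': 328.179303380284, 'fy': 328.179303380284, 'cx': 279.02713667016417, 'cy': 206.16150878001437, 'k1': -0.06066639786843118, 'pose': array([[ -0.0588,  -0.9538,  -0.2946, 601.6737],
       [ -0.9983,   0.0563,   0.0169, -69.1608],
       [  0.0005,   0.2951,  -0.9555, 351.7126],
       [  0.    ,   0.    ,   0.    ,   1.    ]])}
1.75 [519.234  -64.3767 161.3044] [-0.1989 -0.4389  0.6618] 61.6059352903888
```

View pics/w1b.png

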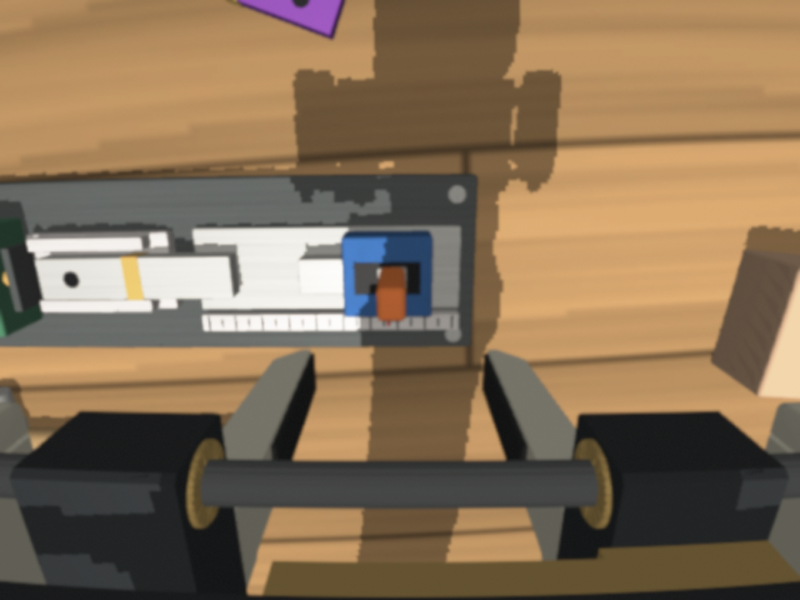

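Run:
```python
from h import *
np.set_printoptions(precision=2,suppress=True)
m=eyes.camera_model('wrist');P=np.load('pics/w1.png.npy')
c=lambda u,v,z:px2w(m,u*.7,v*.7,z,P)
d=np.array([.058,.9983,0]);
for n,a in [('griptopR',(406,320,109)),('griptopL',(377,320,109)),('gripc',(392,306,109)),('bar',(232,275,44)),('nose',(300,275,42)),('blkfront',(344,300,52)),('blkrear',(432,300,52)),('railrear',(461,250,26)),('pad',(34,285,36))]:
    p=c(*a);print(n,p,p@d)
s=r.read_state();print(s['tcp_pos']@d, s['tool_rot'].T@(c(392,306,109)-s['tcp_pos']))
```

```text
griptopR [511.91 -68.07 109.  ] -38.25880472270658
griptopL [512.85 -52.11 109.  ] -22.273176233731874
gripc [520.49 -60.87 109.  ] -30.583160286476723
bar [527.43  49.13  44.  ] 79.6420795596605
nose [524.1    2.88  42.  ] 33.27030326337618
blkfront [507.56 -26.99  52.  ] 2.4928466583063034
blkrear [504.08 -86.02  52.  ] -56.63559197609064
railrear [ 531.54 -109.4    26.  ] -78.38633920942654
pad [527.23 201.34  36.  ] 231.574362887448
-34.151706906294905 [ 1.   -3.63 52.3 ]
```

Request:
jog_arm --deltas "0.001 -0.004 0.03 0 0 0 0; 0.001 -0.004 0.06 0 0 0 0; 0.001 -0.004 0.085 0 0 0 0; 0.001 -0.004 0.095 0 0 0 0; 0.001 -0.004 0.095 0 0 0 -0.5; 0.001 -0.004 0.095 0 0 0 -1; 0.001 -0.004 0.095 0 0 0 -1; 0.001 -0.004 0.095 0 0 0 -1"

```text
time: 2.55
tcp_pos: [521.7, -58.1, 66.9]
tool_rot: [[0.998, -0.055, 0.003], [-0.055, -0.998, -0.0], [0.003, 0.0, -1.0]]
force: [0.5, -0.6, -0.2]
opening: 18.6
finger_force: 0.4
```

Request:
jog_arm --deltas "0 0 0 0 0 0 -1; 0 0 0 0 0 0 -1; 0 -0.005 0 0 0 0 -1; 0 -0.010 0 0 0 0 -1; 0 -0.015 0 0 0 0 -1; 0 -0.020 0 0 0 0 -1; 0 -0.025 0 0 0 0 -1; 0 -0.030 0 0 0 0 -1"

```text
time: 3.35
tcp_pos: [523.1, -30.6, 66.7]
tool_rot: [[0.998, -0.057, 0.002], [-0.057, -0.998, -0.003], [0.002, 0.003, -1.0]]
force: [-1.3, -4.6, 6.6]
opening: 15.9
finger_force: 30.0
```

Request:
jog_arm --deltas "0 -0.002 0 0 0 0 -1; 0 -0.004 0 0 0 0 -1; 0 -0.006 0 0 0 0 -1; 0 -0.008 0 0 0 0 -1; 0 -0.010 0 0 0 0 -1; 0 -0.012 0 0 0 0 -1; 0 -0.014 0 0 0 0 -1; 0 -0.016 0 0 0 0 -1"

```text
time: 4.15
tcp_pos: [524.0, -14.5, 66.7]
tool_rot: [[0.998, -0.057, 0.002], [-0.057, -0.998, -0.003], [0.002, 0.003, -1.0]]
force: [0.5, -4.7, 6.0]
opening: 15.9
finger_force: 30.0
```

Request:
jog_arm --deltas "0 -0.001 0 0 0 0 -1; 0 -0.002 0 0 0 0 -1; 0 -0.003 0 0 0 0 -1; 0 -0.004 0 0 0 0 -1; 0 -0.005 0 0 0 0 -1; 0 -0.006 0 0 0 0 -1; 0 -0.007 0 0 0 0 -1; 0 -0.008 0 0 0 0 -1"

```text
time: 4.95
tcp_pos: [524.4, -6.5, 66.7]
tool_rot: [[0.998, -0.057, 0.002], [-0.057, -0.998, -0.003], [0.002, 0.003, -1.0]]
force: [-0.1, -4.5, 6.4]
opening: 15.4
finger_force: 30.0
```

Run:
```python
from h import *
np.set_printoptions(precision=4,suppress=True)
b,m=snap('wrist','w2.png')
cv2.imwrite('pics/w2b.png',cv2.resize(b[140:260,0:320,::-1],(800,300),interpolation=cv2.INTER_CUBIC))
s=r.read_state();print(s['time'],s['tcp_pos'],s['force'],s['opening'])
```

```text
5.0 [524.4534  -6.1936  66.7304] [-0.8038 -3.4569  7.4778] 15.758876003600882
```

View pics/w2b.png

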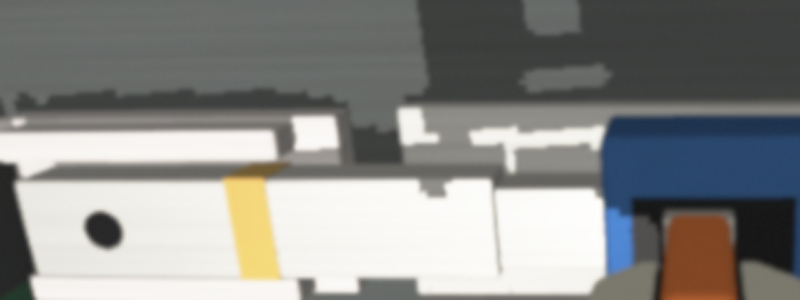

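The nose, about (500,235) in the crop, is at the bar's end, about (495,230). The bar's far end, near (20,225), is still short of the pad, so I continue slowly.

Request:
jog_arm --deltas "0 -0.0007 0 0 0 0 -1; 0 -0.0014 0 0 0 0 -1; 0 -0.0021 0 0 0 0 -1; 0 -0.0028 0 0 0 0 -1; 0 -0.0035 0 0 0 0 -1; 0 -0.0042 0 0 0 0 -1; 0 -0.0049 0 0 0 0 -1; 0 -0.0056 0 0 0 0 -1"

```text
time: 5.8
tcp_pos: [524.6, -4.1, 66.7]
tool_rot: [[0.998, -0.059, 0.002], [-0.059, -0.998, -0.007], [0.002, 0.007, -1.0]]
force: [-1.2, -7.5, 6.6]
opening: 15.6
finger_force: 30.0
```

Request:
jog_arm --deltas "0 -0.0005 0 0 0 0 -1; 0 -0.001 0 0 0 0 -1; 0 -0.0015 0 0 0 0 -1; 0 -0.002 0 0 0 0 -1; 0 -0.0025 0 0 0 0 -1; 0 -0.003 0 0 0 0 -1; 0 -0.0035 0 0 0 0 -1; 0 -0.004 0 0 0 0 -1"

```text
time: 6.6
tcp_pos: [524.8, -0.3, 66.7]
tool_rot: [[0.998, -0.059, 0.002], [-0.059, -0.998, -0.007], [0.002, 0.007, -1.0]]
force: [-0.3, -9.0, 6.4]
opening: 15.8
finger_force: 30.0
```

Request:
jog_arm --deltas "0 -0.0005 0 0 0 0 -1; 0 -0.001 0 0 0 0 -1; 0 -0.0015 0 0 0 0 -1; 0 -0.002 0 0 0 0 -1; 0 -0.0025 0 0 0 0 -1; 0 -0.003 0 0 0 0 -1; 0 -0.0035 0 0 0 0 -1; 0 -0.004 0 0 0 0 -1"

```text
time: 7.4
tcp_pos: [524.9, 3.5, 66.7]
tool_rot: [[0.998, -0.059, 0.001], [-0.059, -0.998, -0.007], [0.002, 0.007, -1.0]]
force: [-0.2, -9.2, 6.3]
opening: 15.7
finger_force: 30.0
```

Request:
jog_arm --deltas "0 -0.0004 0 0 0 0 -1; 0 -0.0008 0 0 0 0 -1; 0 -0.0012 0 0 0 0 -1; 0 -0.0016 0 0 0 0 -1; 0 -0.002 0 0 0 0 -1; 0 -0.0024 0 0 0 0 -1; 0 -0.0028 0 0 0 0 -1; 0 -0.0032 0 0 0 0 -1"

```text
time: 8.2
tcp_pos: [525.1, 6.5, 66.7]
tool_rot: [[0.998, -0.059, 0.001], [-0.059, -0.998, -0.007], [0.002, 0.007, -1.0]]
force: [-0.4, -9.3, 8.1]
opening: 15.5
finger_force: 30.0
```

Request:
jog_arm --deltas "0 -0.0004 0 0 0 0 -1; 0 -0.0008 0 0 0 0 -1; 0 -0.0012 0 0 0 0 -1; 0 -0.0016 0 0 0 0 -1; 0 -0.002 0 0 0 0 -1; 0 -0.0024 0 0 0 0 -1; 0 -0.0028 0 0 0 0 -1; 0 -0.0032 0 0 0 0 -1"

```text
time: 9.0
tcp_pos: [525.1, 7.0, 66.8]
tool_rot: [[0.998, -0.061, 0.001], [-0.061, -0.998, -0.01], [0.002, 0.01, -1.0]]
force: [-1.6, -13.1, 6.4]
opening: 15.8
finger_force: 30.0
```

Request:
jog_arm --deltas "0 -0.0003 0 0 0 0 -1; 0 -0.0006 0 0 0 0 -1; 0 -0.0008 0 0 0 0 -1; 0 -0.0008 0 0 0 0 -1; 0 -0.0008 0 0 0 0 -1; 0 -0.0008 0 0 0 0 -1; 0 -0.0008 0 0 0 0 -1; 0 -0.0008 0 0 0 0 -1"

```text
time: 9.8
tcp_pos: [525.1, 7.0, 66.7]
tool_rot: [[0.998, -0.061, 0.001], [-0.061, -0.998, -0.011], [0.002, 0.011, -1.0]]
force: [-2.4, -14.1, 6.9]
opening: 15.5
finger_force: 30.0
```

Run:
```python
from h import *
np.set_printoptions(precision=2,suppress=True)
b,m=snap('wrist','w3.png')
F=[]
for i in range(3):
    eyes.get_image('top'); F.append(r.read_state()['force'])
print(np.mean(F,0),np.array(F)[:,1])
s=r.read_state();print(s['time'],s['tcp_pos'],s['opening'],s['joint_positions'])
cv2.imwrite('pics/w3b.png',cv2.resize(b[140:260,0:320,::-1],(800,300),interpolation=cv2.INTER_CUBIC))
```

```text
[ -1.26 -14.1    7.11] [-14.63 -13.6  -14.05]
10.0 [525.13   6.96  66.73] 15.47875285039909 [-0.1   0.59  0.05  1.93 -0.03  0.62 -1.66]
```

View pics/w3b.png

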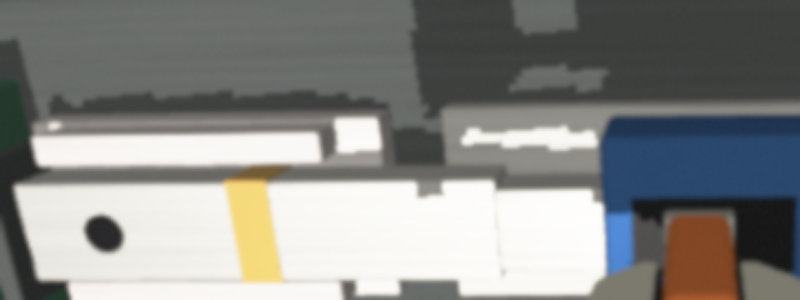

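The bar now presses on the pad (far end at about (20,225) in the crop), and the bearing force is about 14 − 4 = 10 N. Next I draw the stop back home.

Request:
jog_arm --deltas "0 0.004 0 0 0 0 -1; 0 0.010 0 0 0 0 -1; 0 0.018 0 0 0 0 -1; 0 0.028 0 0 0 0 -1; 0 0.038 0 0 0 0 -1; 0 0.048 0 0 0 0 -1; 0 0.058 0 0 0 0 -1; 0 0.066 0 0 0 0 -1"

```text
time: 10.8
tcp_pos: [522.3, -46.1, 66.8]
tool_rot: [[0.999, -0.053, 0.002], [-0.053, -0.999, 0.004], [0.002, -0.004, -1.0]]
force: [-0.6, 5.1, 6.5]
opening: 15.8
finger_force: 30.0
```

Request:
jog_arm --deltas "0 0.002 0 0 0 0 -1; 0 0.004 0 0 0 0 -1; 0 0.006 0 0 0 0 -1; 0 0.008 0 0 0 0 -1; 0 0.010 0 0 0 0 -1; 0 0.012 0 0 0 0 -1; 0 0.014 0 0 0 0 -1; 0 0.016 0 0 0 0 -1"

```text
time: 11.6
tcp_pos: [521.5, -61.9, 66.7]
tool_rot: [[0.999, -0.053, 0.002], [-0.053, -0.999, 0.004], [0.002, -0.004, -1.0]]
force: [-0.1, 4.5, 7.4]
opening: 15.6
finger_force: 30.0
```

Still sliding freely, so I keep going.

Request:
jog_arm --deltas "0 0.0015 0 0 0 0 -1; 0 0.003 0 0 0 0 -1; 0 0.0045 0 0 0 0 -1; 0 0.006 0 0 0 0 -1; 0 0.0075 0 0 0 0 -1; 0 0.009 0 0 0 0 -1; 0 0.0105 0 0 0 0 -1; 0 0.012 0 0 0 0 -1"

```text
time: 12.4
tcp_pos: [520.8, -73.9, 66.7]
tool_rot: [[0.999, -0.053, 0.002], [-0.053, -0.999, 0.004], [0.002, -0.004, -1.0]]
force: [0.1, 4.8, 6.5]
opening: 15.7
finger_force: 30.0
```

Request:
jog_arm --deltas "0 0.001 0 0 0 0 -1; 0 0.002 0 0 0 0 -1; 0 0.003 0 0 0 0 -1; 0 0.004 0 0 0 0 -1; 0 0.005 0 0 0 0 -1; 0 0.006 0 0 0 0 -1; 0 0.007 0 0 0 0 -1; 0 0.008 0 0 0 0 -1"

```text
time: 13.2
tcp_pos: [520.6, -77.7, 66.7]
tool_rot: [[0.999, -0.051, 0.002], [-0.051, -0.999, 0.009], [0.002, -0.009, -1.0]]
force: [0.5, 11.5, 7.0]
opening: 15.5
finger_force: 30.0
```

Request:
jog_arm --deltas "0 0.001 0 0 0 0 -1; 0 0.002 0 0 0 0 -1; 0 0.003 0 0 0 0 -1; 0 0.004 0 0 0 0 -1; 0 0.004 0 0 0 0 -1; 0 0.004 0 0 0 0 -1; 0 0.004 0 0 0 0 -1; 0 0.004 0 0 0 0 -1"

```text
time: 14.0
tcp_pos: [520.6, -77.8, 66.7]
tool_rot: [[0.999, -0.048, 0.002], [-0.048, -0.999, 0.013], [0.001, -0.013, -1.0]]
force: [0.2, 15.4, 7.8]
opening: 15.7
finger_force: 30.0
```

Request:
jog_arm --deltas "0 -0.006 0 0 0 0 -1; 0 -0.014 0 0 0 0 -1; 0 -0.022 0 0 0 0 -1; 0 -0.030 0 0 0 0 -1; 0 -0.040 0 0 0 0 -1; 0 -0.050 0 0 0 0 -1; 0 -0.058 0 0 0 0 -1; 0 -0.066 0 0 0 0 -1"

```text
time: 14.8
tcp_pos: [523.4, -25.8, 66.7]
tool_rot: [[0.998, -0.057, 0.002], [-0.057, -0.998, -0.004], [0.002, 0.003, -1.0]]
force: [-0.5, -5.0, 5.2]
opening: 15.6
finger_force: 30.0
```

Request:
jog_arm --deltas "0 -0.003 0 0 0 0 -1; 0 -0.006 0 0 0 0 -1; 0 -0.009 0 0 0 0 -1; 0 -0.011 0 0 0 0 -1; 0 -0.0125 0 0 0 0 -1; 0 -0.0135 0 0 0 0 -1; 0 -0.014 0 0 0 0 -1; 0 -0.014 0 0 0 0 -1"

```text
time: 15.6
tcp_pos: [524.2, -11.4, 66.7]
tool_rot: [[0.998, -0.056, 0.002], [-0.056, -0.998, -0.003], [0.002, 0.003, -1.0]]
force: [-0.6, -3.4, 6.4]
opening: 15.8
finger_force: 30.0
```

Request:
jog_arm --deltas "0 -0.0005 0 0 0 0 -1; 0 -0.001 0 0 0 0 -1; 0 -0.0015 0 0 0 0 -1; 0 -0.002 0 0 0 0 -1; 0 -0.0025 0 0 0 0 -1; 0 -0.003 0 0 0 0 -1; 0 -0.003 0 0 0 0 -1; 0 -0.003 0 0 0 0 -1"

```text
time: 16.4
tcp_pos: [524.3, -8.5, 66.7]
tool_rot: [[0.998, -0.057, 0.002], [-0.057, -0.998, -0.003], [0.002, 0.003, -1.0]]
force: [-0.6, -3.3, 5.9]
opening: 15.6
finger_force: 30.0
```

Run:
```python
from h import *
np.set_printoptions(precision=2,suppress=True)
for i in range(3):
    eyes.get_image('top'); s=r.read_state();print(s['tcp_pos'],s['force'],s['tool_rot'][1,2])
```

```text
[524.32  -8.49  66.74] [-0.44 -3.75  6.35] -0.0027154224733319304
[524.33  -8.48  66.75] [-1.54 -4.54  6.59] -0.002706339622543513
[524.34  -8.5   66.74] [-0.71 -3.52  5.79] -0.002707138038186553
```

Request:
jog_arm --deltas "0 -0.0003 0 0 0 0 -1; 0 -0.0006 0 0 0 0 -1; 0 -0.0006 0 0 0 0 -1; 0 -0.0006 0 0 0 0 -1; 0 -0.0006 0 0 0 0 -1; 0 -0.0006 0 0 0 0 -1; 0 -0.0006 0 0 0 0 -1; 0 -0.0006 0 0 0 0 -1"

```text
time: 17.35
tcp_pos: [524.4, -7.9, 66.8]
tool_rot: [[0.998, -0.057, 0.002], [-0.057, -0.998, -0.003], [0.002, 0.003, -1.0]]
force: [0.0, -3.8, 6.8]
opening: 15.9
finger_force: 30.0
```

Next I release, unloading slightly first and opening only moderately.

Request:
jog_arm --deltas "0 0.0008 0 0 0 0 -1; 0 0.0015 0 0 0 0 -1; 0 0.0015 0 0 0 0 -0.4; 0 0.0015 0 0 0 0 0; 0 0.0015 0 0 0 0 0; 0 0.0015 0 0 0 0 0; 0 0.0015 0 0 0 0 0; 0 0.0015 0 0 0 0 0"

```text
time: 18.15
tcp_pos: [523.5, -6.9, 65.6]
tool_rot: [[0.998, -0.055, -0.0], [-0.055, -0.998, 0.0], [-0.0, -0.0, -1.0]]
force: [-1.0, -0.4, -0.2]
opening: 46.9
finger_force: 0.0
```

Request:
jog_arm --deltas "0 0 -0.01 0 0 0 0; 0 0 -0.03 0 0 0 0; 0 0 -0.06 0 0 0 0; 0 0 -0.09 0 0 0 0; 0 0 -0.12 0 0 0 0; 0 0 -0.13 0 0 0 0; 0 0 -0.13 0 0 0 0; 0 0 -0.13 0 0 0 0"

```text
time: 18.95
tcp_pos: [522.6, -7.0, 194.8]
tool_rot: [[0.998, -0.055, -0.002], [-0.055, -0.998, 0.0], [-0.002, 0.0, -1.0]]
force: [0.3, -0.2, -1.2]
opening: 46.2
finger_force: 0.0
```

Run:
```python
from h import *
b,m=snap('wrist','w4.png');t,mt=snap('top','t4.png')
cv2.imwrite('pics/w4b.png',cv2.resize(b[:300,:,::-1],(800,429),interpolation=cv2.INTER_CUBIC))
s=r.read_state();print(s['time'],s['tcp_pos'],s['force'])
```

```text
19.05 [522.32119543  -6.97519701 194.09516293] [-0.22233542 -0.06393996 -0.45865918]
```

View pics/w4b.png

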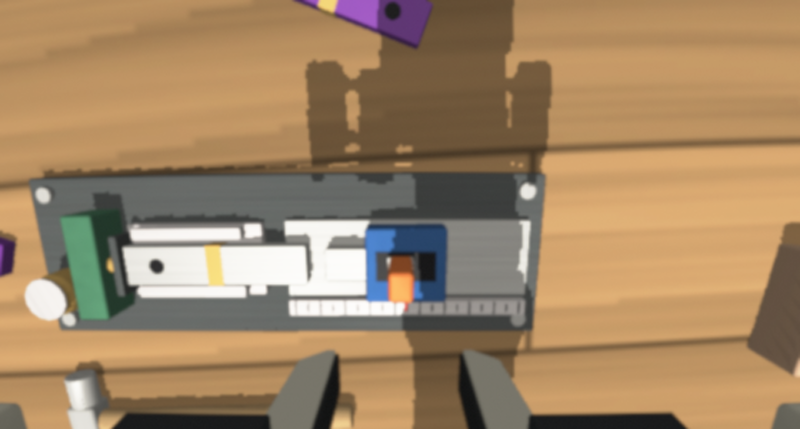

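The grip now sits at the front of its slot, (376–436) in the crop with the grip at (388–412). The bar is against the pad at (120,265), and the tin at (48,298) and the hammer look undisturbed. One numeric check of the gap, then I hand in.

Run:
```python
from h import *
m=eyes.camera_model('wrist');P=np.load('pics/w4.png.npy')
c=lambda u,v,z:px2w(m,u*.7,v*.7,z,P)
b=c(307.5,265,44);d=np.array([.058,.9983,0])
for z in(42,44,46):print(z,(b-c(326.5,265,z))@d)
im=cv2.imread('pics/w4.png')[140:230,180:340];cv2.imwrite('pics/w4c.png',cv2.resize(im,(800,450),interpolation=cv2.INTER_CUBIC))
```

```text
42 13.969116720683605
44 14.28582383077209
46 14.602530940860563
```

View pics/w4c.png

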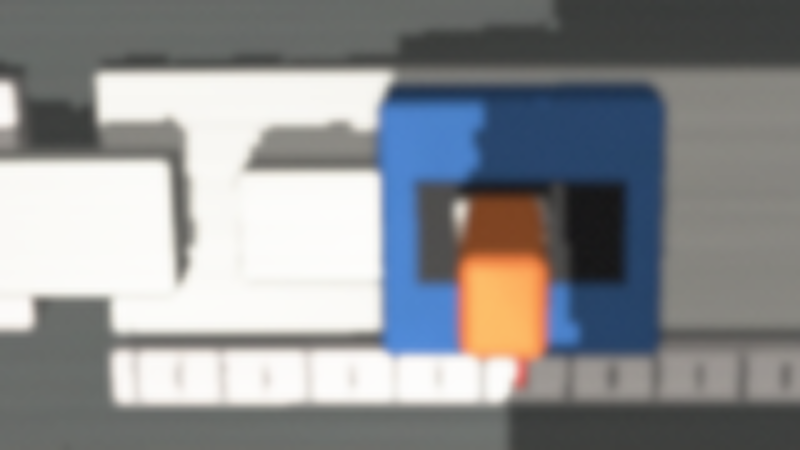

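The enlarged crop shows the bar's edge at about 174 and the nose at 243. By the block's scale that is a gap of about 15 mm, which agrees with the TCP measurement.

```bash
python3 -c "
from h import *
print(ticket.hand_in())"
```

```text
the job is handed in; nothing more can be done
None
```

The job is handed in: the bar was pressed home at about 10 N, the stop was drawn back to its home end and brought forward to leave a gap of about 15 mm, the grip was released with its play taken up forwards, and the tin and hammer look untouched.

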